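# Clamp a tube rack on the lab shaker

### The job

Slide the shaker's clamp jaw against the tube rack and push on until the rack stands square and snug between the jaw and the fixed fence, with no play. Then lock the jaw: turn its orange wing knob clockwise until it bites, and give it an eighth of a turn more, no further. Leave the other things on the bench where they are.

Things in the scene. Friction and masses are not known exactly. Their poses are not given: they have to be found in the camera images.
- shaker: orbital shaker, a white box housing carrying an aluminium platform 230 mm (x) by 330 mm (y) whose flat top is 115 mm above its origin; fixed. Origin: centre of its underside, on the bench. z up; +y is the direction from the fixed fence to the sliding jaw's side; -x is the control-panel side. Its position and yaw vary.
- fence (a point): middle of the foot of the fixed fence's rubber-faced side, at platform level; the fence (190 mm along x, 42 mm tall) fills y < 0 of this frame; axes as the shaker's. The rack must come home against its y = 0 plane.
- tube_rack: blue plastic tube rack full of capped tubes, one rigid 0.45 kg load standing loose on the platform between fence and jaw, a little askew: 160 mm (its x) by 90 mm (its y) by 55 mm tall, tube caps up to 89 mm. Origin: centre of its underside, z up. Its long sides face fence and jaw; slid home its origin is 45 mm from the fence plane.
- clamp_jaw (a joint): travel of the sliding jaw in m along the platform's guide slot: grows as the jaw moves towards the fence (the shaker's -y). Slides with about 4 N of friction and stays where it is left. It meets a squared home rack at 0.075.
- jaw_face (a point): middle of the foot of the jaw's rubber face, at platform level; the face looks to -y; axes as the shaker's. The jaw is an upright dark bar 190 mm (x) by 16 mm (y, from 0 to +16) by 42 mm tall, with a flat foot 44 mm wide (x) and 12 mm thick running back to y = +112 mm. Two low ribs join bar and foot within 21 mm of the middle.
- jaw_back (a point): middle of the top edge of the jaw bar's back side, 42 mm above the platform; axes as the shaker's. The back side is flat, upright and free to be pushed (towards -y) anywhere from 25 to 90 mm to either side (x) of the middle.
- knob_grip (a point): centre of the knob's orange wing, on the upright screw axis, 58 mm above the platform, 72 mm behind (+y of) the jaw face; it travels with the jaw. The wing is a bar 56 mm long (this frame's x, turns with the knob), 14 mm thick (y; grip it across this) and 30 mm tall (13 mm up, 17 mm down from here), on a black hub of 15 mm radius. z up. The jaw's top lies 16 mm below this point.
- clamp_screw (a joint): run of the clamp screw in rad, turned by the knob, growing clockwise seen from above (tightening). It turns freely against about 0.06 N m, through 0.4 to 1.9 rad from the start, to 0, where its foot bites on the black brake strip in the platform's slot and the torque rises sharply to 0.36 N m within the next 0.1 rad or so.
- screw_extra (a joint): how far the screw has been forced on beyond its bite, in rad: 0 until then, growing clockwise against 0.36 N m plus 0.12 N m per rad; it stays where it is left. Screw and rubber wind up by 1 rad per 3 N m, so the knob leads the screw by 0.12 to 0.16 rad and springs back by as much when let go. Turned back, the screw loosens. An eighth of a turn is 0.79.
- amber_bottle: amber glass jar, 68 mm across, 130 mm tall with its black cap, standing on the bench behind the shaker; bystander. Origin: centre of its underside.
- tip_box: box of pipette tips, blue with a clear lid, 85 by 125 by 75 mm, on the bench beside the fence end of the shaker; bystander. Origin: centre of its underside.
- carousel: black sample carousel, a disc of 136 mm diameter with a central stem and knob up to 87 mm, on the bench beside the jaw end of the shaker; bystander. Origin: centre of its underside.

How it is judged:
By the outcome, as a careful person would: the job done as asked, in the order asked, and still so for the second after the job is handed in, with the robot touching nothing.
It also fails if it takes over 67 s, if anything falls off the work surface, if the arm or the gripper's body presses on something with over 40 N, if the wrist force passes 120 N, or if a joint passes its speed limit or range.

### The arm

A 6-joint arm with a two-finger parallel gripper is mounted at the origin on the work surface. World frame = base frame: x ahead of the robot, y to its left, z up, the work surface at z = 0. Lengths are in m, angles in degrees, forces in N, time in s.
With the tool pointing down it reaches from about 0.35 to 0.875 m from the base axis. Payload 4.2 kg.
Tool frame: the origin (TCP) lies on the centre line of the jaws, within the pads' length; the fingertips stand 25 mm ahead of it and the grasp point (between the pads) lies 6 mm ahead of it (finger_overhang is the distance from the TCP to the fingertips, in m); z points along the fingers, y is the line along which they close (so a half turn about z gives the same grasp; the last joint's range is limited). The gripper opens to 87 mm and grips with 3 to 60 N. Pads are 19 mm wide; open, the fingers measure 117 mm over their backs; the gripper's body (75 mm by 190 mm) begins 51 mm behind the grasp point.
Start: joints at [83.686, 22.042, 0.453, 0, -68.411, -14.817], TCP at [0.225, 0.583, 0.225] pointing down, gripper open.
Joint ranges: [-179.83, 179.83], [-69.29, 118.12], [-61.27, 80.66], [-181.25, 117.63], [-171.15, -9.14], [-177.46, 177.46]. Speed limits (degrees/s): [159.86, 159.86, 180, 180, 180, 180].

### API

Orientations are given as a 3x3 rotation matrix whose columns are the frame's x, y, z axes.
In Python, from station import sense, capture, finish_job, spot_in, tip_of, finger_overhang gives the robot as it stands. The module is installed in compiled form; this text tells all that it offers.
- The arm moves only by the tool servo_tool, never from a script. Its arguments are lists of equal length, an entry for each row: "slide": the shift along the tool's x, y, z in m, a list of three; "spin": the turn about the tool's z in degrees; "grip": the closure, from 0 (fully open) to 1 (shut). A call has exactly 5 rows; each row is the pose to reach, as a shift and turn from the pose commanded when the call began, along the tool's axes at that moment; what a row does not reach only later rows make up. A row lasts 1/12 s, in which the tool goes at most 41.7 mm and 7.16 degrees, less where a joint would pass 70% of its speed; a pose out of reach is approached as far as the arm can. A call with a gripper value outside its range is refused whole. The fingers move at their own pace and stop on an object; the grip force is fixed at half the most. Time passes only in rows, so rows that repeat a pose let the fingers close, or fill a call up. It gives the time, the measured TCP pose, the force, the opening and the grip force at its end, in the units of the state.
- sense(): the state, without advancing time (a new reading comes with each control period).
- capture(name): name is "scene" or "top" or "wrist"; returns a dict with "pixels" (420x560x3 uint8, blue, green, red), "depth" (420x560 float32, m along the optical axis (not along the pixel's ray), 0 where there is no reading), "fx", "fy", "cx", "cy" (pixels), "R" (3x3) and "t" (3): a world point X has camera coordinates R X + t; the wrist camera has in their place "hand_eye" (4x4, takes a point from camera to tool coordinates, whose origin is the TCP and whose axes are the flange's). Camera axes: x right, y down, z forward; pixel columns grow to the right and rows downward; lengths in m; the calibration is good to about 2 mm. A picture is of the moment at which its call begins: read the wrist's pose just before it.
- finish_job(): hands the job in; it is judged then, once.
Trained networks look in the newest picture that a camera, given by its name, has taken for a name from the list of things; names that differ only in an ending like _2 or _b are one class to them, and where a whole thing is asked for, a point or a joint stands for the part that bears it (a point fixed in the world has none). Each returns a list of dicts, best first, with "conf" (0 to 1); they miss things now and then, are a little off and sometimes report something else, mostly with a low value. They report only what shows in the picture. A call takes as long as a camera call.
- spot_in(thing, camera): "point" ([x, y, z] in m, in world coordinates, good to about 4 mm: the middle of the surface that is visible of it).
- tip_of(thing, camera): "point" ([x, y, z] in m, in world coordinates, good to about 4 mm: a listed point, or the origin of a listed thing).
The state is a dict: "time_s": time; "joints": joint angles; "joint_velocities": joint speeds; "effort": joint torques, N m; "tcp_pos": TCP position; "ee_rot": TCP orientation; "wrist_force": force on the tool from outside, world axes, zero at the start; "moment": the same for the moment, N m; "gripper_width": opening from 0.0 (shut) to 1.0 (fully open); "gripper_force": force on a finger pad.
Only numpy, scipy, OpenCV 4.12 (cv2) and the standard library are available. Lean on these libraries where they do the work, as an engineer would, in place of code of your own. Each camera call takes 0.05 s, during which the arm holds its last target. There are 200 camera calls.

## Working session

There is one attempt and no reset: what is moved stays moved. The work goes in short steps, Python scripts to look and compute and a tool call to move; the robot and the scene stay as the last step left them, time stands still between calls to the robot, and variables do not carry over. Pictures are saved under pics/ and viewed, at most 10 in all, crops included, and the job is handed in when it is done.

Besides the shell and the picture viewer there is one more tool, called after "Request:" as name(argument=value, ...), one argument or row to a line, values as JSON. servo_tool: Moves the arm, as the interface text tells. Its arguments: {"type":"object","properties":{"slide":{"type":"array"},"spin":{"type":"array"},"grip":{"type":"array"}},"required":["slide","spin","grip"]}

```bash
mkdir -p pics
python3 - <<'E'
from station import *
import cv2,numpy as np
s=sense();print(s['time_s'],s['tcp_pos'],np.round(s['ee_rot'],3).tolist(),finger_overhang if not callable(finger_overhang) else finger_overhang())
ims=[]
for c in ("scene","top"):
    p=capture(c);ims.append(p['pixels'])
    for t in ("shaker","fence","tube_rack","jaw_face","jaw_back","knob_grip","carousel","amber_bottle"):
        r=tip_of(t,c);print(c,t,[(np.round(q['point'],3).tolist(),round(q['conf'],2)) for q in r[:2]])
cv2.imwrite('pics/a.png',ims[0]);cv2.imwrite('pics/b.png',ims[1])
E
```

```text
0.0 [0.22507179 0.58244698 0.22348145] [[0.933, -0.361, -0.001], [-0.361, -0.933, -0.002], [0.0, 0.002, -1.0]] 0.025
scene shaker [([0.579, -0.075, 0.0], 0.63), ([0.545, -0.142, 0.111], 0.47)]
scene fence [([0.542, -0.204, 0.114], 0.91)]
scene tube_rack [([0.547, -0.143, 0.114], 0.95)]
scene jaw_face [([0.586, -0.053, 0.111], 0.55), ([0.496, -0.364, 0.004], 0.54)]
scene jaw_back [([0.594, -0.034, 0.156], 0.66)]
scene knob_grip [([0.614, 0.024, 0.175], 0.77)]
scene carousel [([0.689, 0.187, 0.001], 0.59)]
scene amber_bottle [([0.79, -0.12, -0.003], 0.91)]
top shaker [([0.583, -0.079, -0.006], 0.7)]
top fence [([0.539, -0.203, 0.117], 0.61)]
top tube_rack [([0.58, -0.081, -0.004], 0.72), ([0.545, -0.141, 0.114], 0.7)]
top jaw_face [([0.588, -0.048, 0.116], 0.8)]
top jaw_back [([0.593, -0.033, 0.158], 0.74)]
top knob_grip [([0.609, 0.019, 0.174], 0.73)]
top carousel [([0.691, 0.186, 0.002], 0.94), ([0.613, 0.017, 0.172], 0.29)]
top amber_bottle [([0.789, -0.118, 0.001], 0.83), ([0.594, -0.034, 0.157], 0.59)]
```

View pics/a.png

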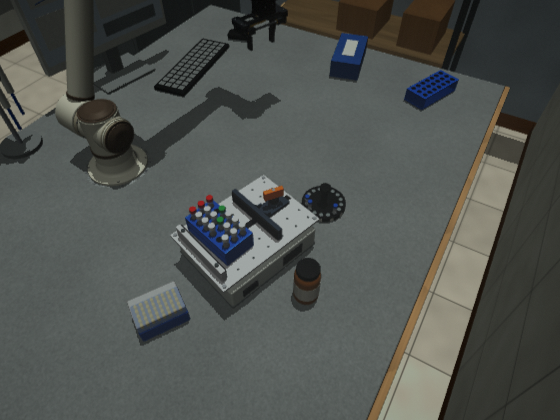

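View pics/b.png

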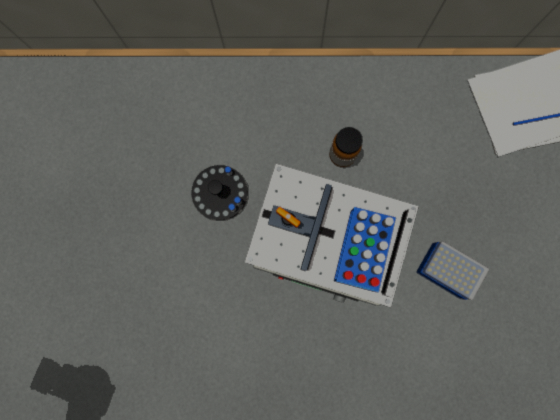

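The scene view shows the shaker with rack, dark jaw and orange wing at (273,193). The top view shows the wing at (288,217), the jaw bar from (328,188) to (306,268), and the rack a little askew. Next I'll fit yaw, bar, fence and wing lines from the top depth image.

```bash
cat > h.py <<'E'
from station import *
import cv2,numpy as np
def cloud(c="top"):
    if c=="wrist": s=sense()
    p=capture(c);d=p['depth'];v,u=np.mgrid[0:420,0:560]
    X=np.stack([(u-p['cx'])/p['fx']*d,(v-p['cy'])/p['fy']*d,d],-1)
    if c=="wrist":
        H=p['hand_eye'];X=X@H[:3,:3].T+H[:3,3];X=X@np.array(s['ee_rot']).T+s['tcp_pos']
    else: X=(X-p['t'])@p['R']
    X[d<=0]=np.nan
    return X,p['pixels'],p
def rect(P):
    P=P[:,:2].astype(np.float32)*1000
    (c,sz,a)=cv2.minAreaRect(P); b=cv2.boxPoints((c,sz,a))
    e=[b[1]-b[0],b[2]-b[1]];l=max(e,key=np.linalg.norm)
    return np.round(c,1),np.round(sz,1),round(float(np.degrees(np.arctan2(l[1],l[0]))%180),1),len(P)
def comp(m):
    n,L,st,_=cv2.connectedComponentsWithStats(m.astype(np.uint8));return L==1+np.argmax(st[1:,4])
def report(c="top"):
    X,im,p=cloud(c);I=im.astype(int);z=X[...,2];B,G,R=I[...,0],I[...,1],I[...,2]
    near=lambda q,r:np.hypot(X[...,0]-q[0],X[...,1]-q[1])<r
    w=(R>G*1.4)&(R>90)&(G>B*1.3)&(z>.15)&(z<.2)
    w=comp(w);print('wing',rect(X[w]),np.nanmedian(z[w]))
    j=(abs(z-.157)<.006)&near((.59,-.04),.125)&(I.sum(2)<220)&~w
    j=comp(j);print('bar',rect(X[j]),np.nanmedian(z[j]))
    r=(B>R*1.6)&(B>60)&(abs(z-.17)<.009)&near((.545,-.14),.12)
    r=comp(r);print('rack',rect(X[r]),np.nanmedian(z[r]))
    pl=(abs(z-.115)<.006)&(near((.58,-.08),.23));pl=comp(pl);print('plat',rect(X[pl]),np.nanmedian(z[pl]))
    return X,im
E
python3 - <<'E'
from h import *
report()
E
```

```text
wing (array([611.7,  17.7]), array([54.8, 17.7]), 52.7, 131) 0.1855720728543552
bar (array([592.8, -40.9]), array([ 19.7, 183.5]), 162.9, 476) 0.15724003605277495
rack (array([ 544.5, -142.1]), array([ 89.3, 159.9]), 165.4, 2002) 0.1703818440736919
plat (array([580.7, -78.1]), array([330.6, 230.3]), 72.9, 9474) 0.1152544078448749
```

Request:
servo_tool(
  slide=[
    [0.028, 0.021, 0],
    [0.056, 0.042, 0],
    [0.085, 0.063, 0],
    [0.113, 0.084, 0],
    [0.1415, 0.105, 0],
  ],
  spin=[0, 0, 0, 0, 0],
  grip=[0, 0, 0, 0, 0],
)

```text
time_s: 1.37
tcp_pos: [0.3199, 0.4326, 0.2247]
ee_rot: [[0.933, -0.36, 0.0], [-0.36, -0.933, 0.0], [0.0, -0.0, -1.0]]
wrist_force: [-0.6, -0.1, -0.3]
gripper_width: 1.003
gripper_force: 0.0
```

Request:
servo_tool(
  slide=[
    [0.028, 0.021, 0],
    [0.056, 0.042, 0],
    [0.085, 0.063, 0],
    [0.113, 0.084, 0],
    [0.1415, 0.105, 0],
  ],
  spin=[0, 0, 0, 0, 0],
  grip=[0, 0, 0, 0, 0],
)

```text
time_s: 1.78
tcp_pos: [0.4141, 0.2835, 0.2249]
ee_rot: [[0.933, -0.36, 0.0], [-0.36, -0.933, 0.001], [0.0, -0.001, -1.0]]
wrist_force: [1.1, 0.6, -0.2]
gripper_width: 0.999
gripper_force: 0.0
```

Request:
servo_tool(
  slide=[
    [0.028, 0.021, 0],
    [0.056, 0.042, 0],
    [0.085, 0.063, 0],
    [0.113, 0.084, 0],
    [0.1415, 0.105, 0],
  ],
  spin=[0, 0, 0, 0, 0],
  grip=[0, 0, 0, 0, 0],
)

```text
time_s: 2.2
tcp_pos: [0.5084, 0.1345, 0.2249]
ee_rot: [[0.933, -0.36, 0.001], [-0.36, -0.933, 0.0], [0.0, -0.001, -1.0]]
wrist_force: [0.1, 0.7, -0.3]
gripper_width: 0.996
gripper_force: 0.0
```

Request:
servo_tool(
  slide=[
    [0.028, 0.021, 0],
    [0.056, 0.042, 0],
    [0.085, 0.063, 0],
    [0.113, 0.084, 0],
    [0.1415, 0.105, 0],
  ],
  spin=[0, 0, 0, 0, 0],
  grip=[0, 0, 0, 0, 0],
)

```text
time_s: 2.62
tcp_pos: [0.6025, -0.0145, 0.2247]
ee_rot: [[0.933, -0.361, 0.0], [-0.361, -0.933, 0.0], [0.0, -0.0, -1.0]]
wrist_force: [1.5, 1.1, 0.3]
gripper_width: 0.999
gripper_force: 0.0
```

Request:
servo_tool(
  slide=[
    [0, 0, 0],
    [0, 0, 0],
    [0, 0, 0],
    [0, 0, 0],
    [0, 0, 0],
  ],
  spin=[-6.3, -12.6, -18.8, -25.1, -31.35],
  grip=[0, 0, 0, 0, 0],
)

```text
time_s: 3.03
tcp_pos: [0.6019, -0.0131, 0.2245]
ee_rot: [[0.983, 0.182, -0.0], [0.182, -0.983, -0.0], [-0.0, 0.0, -1.0]]
wrist_force: [0.3, 0.6, -0.2]
gripper_width: 0.997
gripper_force: 0.0
```

Request:
servo_tool(
  slide=[
    [0, 0, 0],
    [0, 0, 0],
    [0, 0, 0],
    [0, 0, 0],
    [0, 0, 0],
  ],
  spin=[-6.3, -12.6, -18.8, -25.1, -31.35],
  grip=[0, 0, 0, 0, 0],
)

```text
time_s: 3.45
tcp_pos: [0.6018, -0.0128, 0.2246]
ee_rot: [[0.745, 0.668, 0.0], [0.668, -0.745, 0.0], [0.0, 0.0, -1.0]]
wrist_force: [0.9, 1.6, 0.0]
gripper_width: 0.999
gripper_force: 0.0
```

Request:
servo_tool(
  slide=[
    [0, 0, 0],
    [0, 0, 0],
    [0, 0, 0],
    [0, 0, 0],
    [0, 0, 0],
  ],
  spin=[-6.3, -12.6, -18.8, -25.1, -31.35],
  grip=[0, 0, 0, 0, 0],
)

```text
time_s: 3.87
tcp_pos: [0.6018, -0.0129, 0.2246]
ee_rot: [[0.289, 0.957, 0.0], [0.957, -0.289, -0.0], [0.0, 0.0, -1.0]]
wrist_force: [-0.8, 0.2, -0.8]
gripper_width: 0.999
gripper_force: 0.0
```

Request:
servo_tool(
  slide=[
    [0, 0, 0.015],
    [0, 0, 0.03],
    [0, 0, 0.045],
    [0, 0, 0.06],
    [0, 0, 0.06],
  ],
  spin=[0, 0, 0, 0, 0],
  grip=[0, 0, 0, 0, 0],
)

```text
time_s: 4.28
tcp_pos: [0.5997, -0.013, 0.1612]
ee_rot: [[0.294, 0.956, -0.007], [0.956, -0.294, -0.001], [-0.002, -0.006, -1.0]]
wrist_force: [-1.2, -0.3, -0.2]
gripper_width: 0.999
gripper_force: 0.0
```

Request:
servo_tool(
  slide=[
    [-0.005, 0, 0],
    [-0.01, 0, 0],
    [-0.014, 0, 0],
    [-0.018, 0, 0],
    [-0.022, 0, 0],
  ],
  spin=[0, 0, 0, 0, 0],
  grip=[0, 0, 0, 0, 0],
)

```text
time_s: 4.7
tcp_pos: [0.5956, -0.0344, 0.1655]
ee_rot: [[0.294, 0.956, 0.002], [0.956, -0.294, 0.0], [0.001, 0.001, -1.0]]
wrist_force: [0.8, -0.3, -0.9]
gripper_width: 1.0
gripper_force: 0.0
```

Request:
servo_tool(
  slide=[
    [-0.005, 0, 0],
    [-0.01, 0, 0],
    [-0.015, 0, 0],
    [-0.02, 0, 0],
    [-0.025, 0, 0],
  ],
  spin=[0, 0, 0, 0, 0],
  grip=[0, 0, 0, 0, 0],
)

```text
time_s: 5.12
tcp_pos: [0.5878, -0.0583, 0.1646]
ee_rot: [[0.294, 0.956, -0.0], [0.956, -0.294, -0.0], [-0.0, -0.0, -1.0]]
wrist_force: [-0.2, -0.3, 0.2]
gripper_width: 0.999
gripper_force: 0.0
```

Request:
servo_tool(
  slide=[
    [-0.005, 0, 0],
    [-0.01, 0, 0],
    [-0.015, 0, 0],
    [-0.02, 0, 0],
    [-0.025, 0, 0],
  ],
  spin=[0, 0, 0, 0, 0],
  grip=[0, 0, 0, 0, 0],
)

```text
time_s: 5.53
tcp_pos: [0.5805, -0.0822, 0.1645]
ee_rot: [[0.294, 0.956, 0.0], [0.956, -0.294, 0.0], [0.0, 0.0, -1.0]]
wrist_force: [-0.2, -0.5, -0.3]
gripper_width: 1.0
gripper_force: 0.0
```

Run:
```python
from h import *
s=sense();print(s['wrist_force'],s['moment'],s['tcp_pos'])
X,im=report();cv2.imwrite('pics/c.png',cv2.resize(im[120:340,200:480],None,fx=2.5,fy=2.5))
```

```text
[-0.23128631 -0.52227977 -0.30501546] [-0.10364972 -0.10363068  0.01867079] [ 0.58051821 -0.08215264  0.16454918]Traceback (most recent call last):
  File "<stdin>", line 3, in <module>
  File "h.py", line 23, in report
    w=comp(w);print('wing',rect(X[w]),np.nanmedian(z[w]))
  File "h.py", line 18, in comp
    n,L,st,_=cv2.connectedComponentsWithStats(m.astype(np.uint8));return L==1+np.argmax(st[1:,4])
                                                                              ~~~~~~~~~^^^^^^^^^^
    return _wrapfunc(a, 'argmax', axis=axis, out=out, **kwds)
    return bound(*args, **kwds)
ValueError: attempt to get argmax of an empty sequence
```

Run:
```python
from h import *
a=capture("top")['pixels'][120:340,200:480];b=capture("wrist")['pixels'];s=capture("scene")['pixels'][150:300,130:330]
for q in ("wrist","scene"): print([(np.round(r['point'],3).tolist(),r['conf']) for r in tip_of("jaw_back",q)[:2]])
r=lambda i:cv2.resize(i,(400,300))
cv2.imwrite('pics/c.png',np.vstack([np.hstack([r(a),r(b)]),np.hstack([r(s),r(s)*0])]))
```

```text
[([0.592, -0.035, 0.157], 0.63)]
[([0.594, -0.037, 0.16], 0.78), ([0.5, -0.365, -0.001], 0.21)]
```

View pics/c.png

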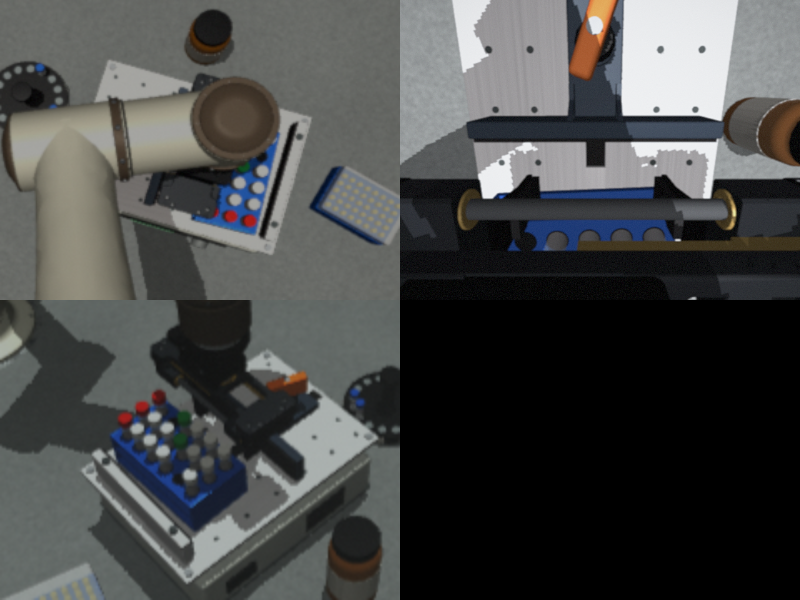

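The picture shows the jaw unmoved, with the bar between the wing and the fingers. The fingers have passed over the bar and now hang near the rack edge at (515–680, 195). I need the fingertips' true height.

Run:
```python
from h import *
X,im,p=cloud("wrist");s=sense();T=(X-s['tcp_pos'])@np.array(s['ee_rot'])
print(p['hand_eye'].round(3).tolist())
for v in (255,262,270,280,290,300): print(v,[(u,np.round(T[v,u]*1000).tolist()) for u in (160,175,190,200,360,370,380,395)])
m=comp((abs(X[...,2]-.157)<.006)&(np.hypot(X[...,0]-.59,X[...,1]+.04)<.125)&(im.astype(int).sum(2)<300));print(rect(X[m]))
m=(abs(X[...,2]-.115)<.008);print(np.nanmedian(X[m][:,2]))
cv2.imwrite('pics/d.png',im)
```

```text
[[0.0, -0.964, -0.267, 0.072], [1.0, 0.0, 0.001, 0.0], [-0.001, -0.267, 0.964, -0.16], [0.0, 0.0, 0.0, 1.0]]
255 [(160, [-17.0, -81.0, 51.0]), (175, [11.0, -49.0, -14.0]), (190, [8.0, -43.0, -7.0]), (200, [-17.0, -53.0, 51.0]), (360, [7.0, 44.0, -6.0]), (370, [8.0, 48.0, -9.0]), (380, [10.0, 52.0, -13.0]), (395, [-16.0, 85.0, 50.0])]
262 [(160, [-21.0, -81.0, 49.0]), (175, [9.0, -47.0, -18.0]), (190, [4.0, -43.0, -8.0]), (200, [-22.0, -53.0, 50.0]), (360, [4.0, 44.0, -8.0]), (370, [9.0, 46.0, -18.0]), (380, [10.0, 49.0, -21.0]), (395, [-22.0, 85.0, 50.0])]
270 [(160, [10.0, -51.0, -29.0]), (175, [9.0, -45.0, -27.0]), (190, [1.0, -43.0, -10.0]), (200, [-26.0, -52.0, 46.0]), (360, [0.0, 44.0, -9.0]), (370, [7.0, 45.0, -23.0]), (380, [9.0, 48.0, -26.0]), (395, [10.0, 53.0, -30.0])]
280 [(160, [32.0, -31.0, -82.0]), (175, [32.0, -27.0, -82.0]), (190, [33.0, -22.0, -83.0]), (200, [32.0, -20.0, -82.0]), (360, [32.0, 23.0, -81.0]), (370, [32.0, 26.0, -82.0]), (380, [32.0, 28.0, -82.0]), (395, [32.0, 32.0, -82.0])]
290 [(160, [31.0, -30.0, -84.0]), (175, [31.0, -26.0, -85.0]), (190, [30.0, -22.0, -83.0]), (200, [31.0, -19.0, -84.0]), (360, [31.0, 22.0, -85.0]), (370, [30.0, 25.0, -84.0]), (380, [30.0, 28.0, -84.0]), (395, [31.0, 31.0, -85.0])]
300 [(160, [28.0, -30.0, -85.0]), (175, [28.0, -26.0, -85.0]), (190, [28.0, -22.0, -84.0]), (200, [28.0, -19.0, -85.0]), (360, [28.0, 22.0, -85.0]), (370, [27.0, 25.0, -84.0]), (380, [28.0, 27.0, -85.0]), (395, [28.0, 32.0, -85.0])]
(array([592.2, -41.3]), array([ 18.9, 189.5]), 162.9, 10640)
0.1144890516810374
```

View pics/d.png

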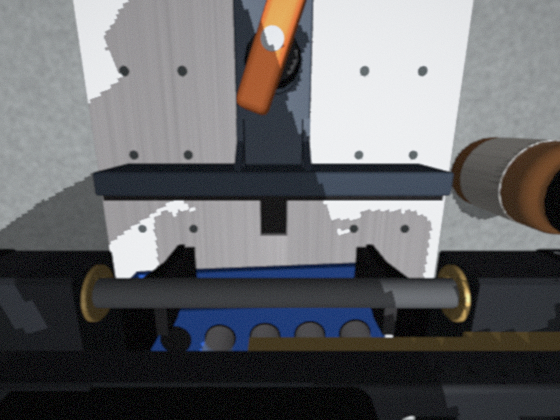

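Run:
```python
from h import *
X,im,p=cloud("wrist");s=sense();T=(X-s['tcp_pos'])@np.array(s['ee_rot'])*1000
for v in range(240,256,2): print(v,[(u,np.round(T[v,u]).tolist()) for u in (180,185,190,194,360,368)])
m=(abs(abs(T[...,1])-50)<15)&(abs(T[...,0])<25)&(T[...,2]<35)&(T[...,2]>-40)
m&=(np.mgrid[0:420,0:560][0]<277)
print(np.percentile(T[m],[0,1,50,99,100],axis=0).round(1))
```

```text
240 [(180, [-5.0, -66.0, 50.0]), (185, [-5.0, -62.0, 51.0]), (190, [-5.0, -59.0, 51.0]), (194, [-5.0, -56.0, 50.0]), (360, [-5.0, 59.0, 50.0]), (368, [-5.0, 65.0, 51.0])]
242 [(180, [-6.0, -65.0, 49.0]), (185, [-6.0, -62.0, 49.0]), (190, [-7.0, -59.0, 52.0]), (194, [-7.0, -56.0, 50.0]), (360, [-6.0, 59.0, 49.0]), (368, [-7.0, 65.0, 51.0])]
244 [(180, [11.0, -50.0, 1.0]), (185, [-8.0, -62.0, 51.0]), (190, [-8.0, -59.0, 50.0]), (194, [-8.0, -56.0, 49.0]), (360, [-8.0, 60.0, 50.0]), (368, [10.0, 50.0, 3.0])]
246 [(180, [10.0, -50.0, -1.0]), (185, [10.0, -48.0, 1.0]), (190, [-10.0, -59.0, 51.0]), (194, [-10.0, -56.0, 51.0]), (360, [-9.0, 60.0, 50.0]), (368, [10.0, 50.0, 0.0])]
248 [(180, [11.0, -49.0, -4.0]), (185, [9.0, -48.0, 0.0]), (190, [9.0, -45.0, 0.0]), (194, [8.0, -43.0, 1.0]), (360, [9.0, 45.0, -1.0]), (368, [10.0, 49.0, -3.0])]
250 [(180, [11.0, -48.0, -7.0]), (185, [9.0, -47.0, -3.0]), (190, [8.0, -45.0, -1.0]), (194, [7.0, -43.0, 1.0]), (360, [9.0, 45.0, -3.0]), (368, [9.0, 49.0, -2.0])]
252 [(180, [10.0, -48.0, -8.0]), (185, [9.0, -46.0, -6.0]), (190, [9.0, -43.0, -6.0]), (194, [6.0, -43.0, 1.0]), (360, [9.0, 44.0, -5.0]), (368, [9.0, 48.0, -6.0])]
254 [(180, [9.0, -48.0, -8.0]), (185, [8.0, -46.0, -7.0]), (190, [9.0, -43.0, -8.0]), (194, [6.0, -43.0, -1.0]), (360, [8.0, 44.0, -6.0]), (368, [9.0, 48.0, -8.0])]
[[ -8.3 -55.3 -36.2]
 [ -5.2 -53.4 -35.4]
 [  8.8  43.7 -16.6]
 [ 10.7  54.3   2.1]
 [ 11.3  56.    3.2]]
```

Request:
servo_tool(
  slide=[
    [0, 0, -0.02],
    [0, 0, -0.04],
    [0.03, 0, -0.05],
    [0.055, 0, -0.05],
    [0.078, 0, -0.05],
  ],
  spin=[0, 0, 0, 0, 0],
  grip=[0, 0, 0, 0.5, 1],
)

```text
time_s: 6.35
tcp_pos: [0.6044, -0.0059, 0.2159]
ee_rot: [[0.294, 0.956, 0.003], [0.956, -0.294, 0.001], [0.001, 0.002, -1.0]]
wrist_force: [1.0, -0.0, -0.5]
gripper_width: 0.919
gripper_force: 0.0
```

Request:
servo_tool(
  slide=[
    [0, 0, 0],
    [0, 0, 0],
    [0, 0, 0],
    [0, 0, 0],
    [0, 0, 0],
  ],
  spin=[0, 0, 0, 0, 0],
  grip=[1, 1, 1, 1, 1],
)

```text
time_s: 6.77
tcp_pos: [0.6033, -0.0079, 0.2145]
ee_rot: [[0.295, 0.956, -0.0], [0.956, -0.295, -0.0], [-0.0, -0.0, -1.0]]
wrist_force: [0.3, -0.4, -0.2]
gripper_width: 0.552
gripper_force: 0.0
```

Run:
```python
from h import *
X,im,p=cloud("wrist");s=sense();T=(X-s['tcp_pos'])@np.array(s['ee_rot'])*1000
print(s['gripper_width'],s['tcp_pos'],s['joints'])
m=(abs(T[...,1])<45)&(abs(T[...,0])<28)&(T[...,2]<40)&(T[...,2]>-50)
print(np.percentile(T[m],[0,1,50,99,100],axis=0).round(1))
for v in range(200,290,8): print(v,[(u,np.round(T[v,u]).tolist()) for u in (265,280,295)])
X2,i2,p2=cloud("scene")
cv2.imwrite('pics/e.png',np.hstack([cv2.resize(im,(400,300)),cv2.resize(i2[150:300,130:330],(400,300))]))
```

```text
0.5086499613057479 [ 0.60336321 -0.00791576  0.21456994] [ 1.46068359e+01  2.03479462e+01 -3.60236602e+00  3.90234640e-03
 -6.60587279e+01  1.48248812e+02]
[[-11.4 -36.2 -49.9]
 [ -9.9 -33.8 -49. ]
 [  8.7  -5.3 -19.3]
 [ 27.2  34.7  31.8]
 [ 28.   37.1  39.5]]
200 [(265, [28.0, -6.0, 28.0]), (280, [28.0, 3.0, 29.0]), (295, [14.0, 16.0, 89.0])]
208 [(265, [23.0, -6.0, 29.0]), (280, [23.0, 3.0, 29.0]), (295, [8.0, 16.0, 88.0])]
216 [(265, [18.0, -6.0, 29.0]), (280, [2.0, 4.0, 87.0]), (295, [2.0, 16.0, 87.0])]
224 [(265, [13.0, -6.0, 29.0]), (280, [-5.0, 4.0, 87.0]), (295, [-5.0, 16.0, 87.0])]
232 [(265, [8.0, -6.0, 30.0]), (280, [-12.0, 4.0, 88.0]), (295, [-11.0, 16.0, 86.0])]
240 [(265, [2.0, -6.0, 30.0]), (280, [-19.0, 4.0, 88.0]), (295, [-18.0, 17.0, 86.0])]
248 [(265, [-26.0, -8.0, 87.0]), (280, [-26.0, 4.0, 88.0]), (295, [-25.0, 17.0, 85.0])]
256 [(265, [-28.0, -8.0, 77.0]), (280, [-28.0, 4.0, 77.0]), (295, [-28.0, 16.0, 77.0])]
264 [(265, [-28.0, -7.0, 62.0]), (280, [-28.0, 4.0, 61.0]), (295, [-28.0, 15.0, 62.0])]
272 [(265, [-33.0, -7.0, 58.0]), (280, [-33.0, 4.0, 58.0]), (295, [-33.0, 15.0, 57.0])]
280 [(265, [32.0, -2.0, -82.0]), (280, [32.0, 2.0, -81.0]), (295, [32.0, 6.0, -81.0])]
288 [(265, [31.0, -2.0, -85.0]), (280, [31.0, 1.0, -83.0]), (295, [31.0, 5.0, -84.0])]
```

View pics/e.png

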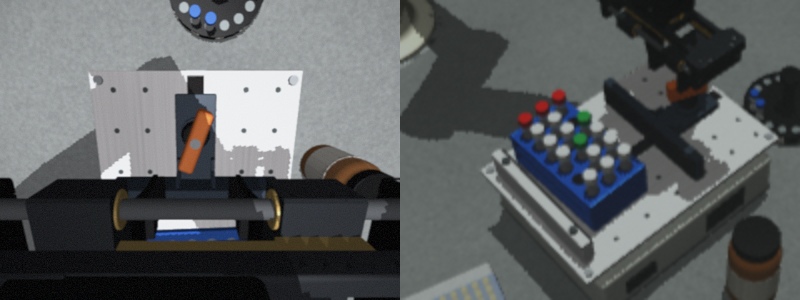

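The wing shows at (195,142) left, with the fingers half closed. They're slow, so I'll let them close fully and re-measure the tips.

Request:
servo_tool(
  slide=[
    [0, 0, 0],
    [0, 0, 0],
    [0, 0, 0],
    [0, 0, 0],
    [0, 0, 0],
  ],
  spin=[0, 0, 0, 0, 0],
  grip=[1, 1, 1, 1, 1],
)

```text
time_s: 7.28
tcp_pos: [0.6036, -0.0071, 0.2146]
ee_rot: [[0.294, 0.956, -0.0], [0.956, -0.294, -0.0], [-0.0, -0.0, -1.0]]
wrist_force: [-0.1, -0.4, 0.0]
gripper_width: 0.079
gripper_force: 0.0
```

Request:
servo_tool(
  slide=[
    [0, 0, 0],
    [0, 0, 0],
    [0, 0, 0],
    [0, 0, 0],
    [0, 0, 0],
  ],
  spin=[0, 0, 0, 0, 0],
  grip=[1, 1, 1, 1, 1],
)

```text
time_s: 7.7
tcp_pos: [0.6036, -0.0071, 0.2146]
ee_rot: [[0.294, 0.956, -0.0], [0.956, -0.294, -0.0], [-0.0, -0.0, -1.0]]
wrist_force: [-0.0, -0.2, 0.0]
gripper_width: 0.009
gripper_force: 0.0
```

```bash
cat >> h.py <<'E'
def tips():
    X,im,p=cloud("wrist");s=sense();T=(X-s['tcp_pos'])@np.array(s['ee_rot'])*1000
    print(s['gripper_width'],s['tcp_pos'])
    for a,b in ((-60,-40),(-40,-25),(-25,-12),(-12,0),(0,12),(12,25),(25,40),(40,60)):
        m=(T[...,1]>a)&(T[...,1]<b)&(abs(T[...,0])<14)&(T[...,2]<33)&(T[...,2]>-40)&(im.astype(int).max(2)<110)
        if m.sum()>20: print(a,b,m.sum(),np.percentile(T[m],[2,98],axis=0).round(1).tolist())
E
python3 - <<'E'
from h import *
tips()
E
```

```text
0.0027396645871188095 [ 0.60360194 -0.00709411  0.21459144]
-12 0 496 [[5.6, -7.8, -33.7], [10.7, -0.2, 30.7]]
0 12 550 [[5.3, 0.3, -33.6], [10.8, 8.8, 2.5]]
```

The tips stand only about 2.5 mm ahead of the reported TCP, not 25 mm. That explains why they passed over the bar. I'll go 22 mm deeper than planned.

Request:
servo_tool(
  slide=[
    [-0.001, 0, 0],
    [-0.002, 0, 0],
    [-0.003, 0, 0],
    [-0.004, 0, 0],
    [-0.004, 0, 0],
  ],
  spin=[0, 0, 0, 0, 0],
  grip=[0, 0, 0, 0, 0],
)

```text
time_s: 8.17
tcp_pos: [0.6023, -0.0111, 0.2146]
ee_rot: [[0.294, 0.956, -0.0], [0.956, -0.294, -0.0], [-0.0, -0.0, -1.0]]
wrist_force: [-0.2, -0.5, -1.2]
gripper_width: 0.299
gripper_force: 0.0
```

Request:
servo_tool(
  slide=[
    [0, 0, 0],
    [0, 0, 0],
    [0, 0, 0],
    [0, 0, 0],
    [0, 0, 0],
  ],
  spin=[0, 0, 0, 0, 0],
  grip=[0, 0, 0, 0, 0],
)

```text
time_s: 8.58
tcp_pos: [0.6024, -0.0109, 0.2145]
ee_rot: [[0.294, 0.956, -0.0], [0.956, -0.294, -0.0], [-0.0, -0.0, -1.0]]
wrist_force: [-0.6, 0.4, -0.3]
gripper_width: 0.682
gripper_force: 0.0
```

Request:
servo_tool(
  slide=[
    [0, 0, 0],
    [0, 0, 0],
    [0, 0, 0],
    [0, 0, 0],
    [0, 0, 0],
  ],
  spin=[0, 0, 0, 0, 0],
  grip=[0, 0, 0, 0, 0],
)

```text
time_s: 9.0
tcp_pos: [0.6024, -0.0109, 0.2146]
ee_rot: [[0.294, 0.956, 0.0], [0.956, -0.294, 0.0], [0.0, 0.0, -1.0]]
wrist_force: [-0.8, -0.6, 0.5]
gripper_width: 0.983
gripper_force: 0.0
```

Request:
servo_tool(
  slide=[
    [0, 0, 0.015],
    [0, 0, 0.03],
    [0, 0, 0.045],
    [0, 0, 0.06],
    [0, 0, 0.072],
  ],
  spin=[0, 0, 0, 0, 0],
  grip=[0, 0, 0, 0, 0],
)

```text
time_s: 9.42
tcp_pos: [0.602, -0.011, 0.1414]
ee_rot: [[0.294, 0.956, -0.001], [0.956, -0.294, -0.0], [-0.0, -0.001, -1.0]]
wrist_force: [0.2, -0.0, 0.5]
gripper_width: 0.999
gripper_force: 0.0
```

Request:
servo_tool(
  slide=[
    [-0.003, 0, 0],
    [-0.007, 0, 0],
    [-0.011, 0, 0],
    [-0.014, 0, 0],
    [-0.017, 0, 0],
  ],
  spin=[0, 0, 0, 0, 0],
  grip=[0, 0, 0, 0, 0],
)

```text
time_s: 9.83
tcp_pos: [0.5983, -0.0266, 0.1437]
ee_rot: [[0.294, 0.956, 0.003], [0.956, -0.294, 0.002], [0.003, 0.003, -1.0]]
wrist_force: [0.8, 4.1, 1.3]
gripper_width: 0.999
gripper_force: 2.2
```

Request:
servo_tool(
  slide=[
    [-0.002, 0, 0],
    [-0.004, 0, 0],
    [-0.006, 0, 0],
    [-0.008, 0, 0],
    [-0.01, 0, 0],
  ],
  spin=[0, 0, 0, 0, 0],
  grip=[0, 0, 0, 0, 0],
)

```text
time_s: 10.25
tcp_pos: [0.5952, -0.0367, 0.1433]
ee_rot: [[0.293, 0.956, 0.002], [0.956, -0.293, 0.0], [0.001, 0.002, -1.0]]
wrist_force: [1.6, 3.1, 3.8]
gripper_width: 0.999
gripper_force: 2.1
```

Request:
servo_tool(
  slide=[
    [-0.005, 0, 0],
    [-0.01, 0, 0],
    [-0.015, 0, 0],
    [-0.02, 0, 0],
    [-0.025, 0, 0],
  ],
  spin=[0, 0, 0, 0, 0],
  grip=[0, 0, 0, 0, 0],
)

```text
time_s: 10.67
tcp_pos: [0.5876, -0.0612, 0.1428]
ee_rot: [[0.294, 0.956, 0.001], [0.956, -0.294, -0.0], [0.0, 0.001, -1.0]]
wrist_force: [2.5, 3.1, 2.5]
gripper_width: 1.001
gripper_force: 2.2
```

Request:
servo_tool(
  slide=[
    [-0.005, 0, 0],
    [-0.01, 0, 0],
    [-0.015, 0, 0],
    [-0.02, 0, 0],
    [-0.025, 0, 0],
  ],
  spin=[0, 0, 0, 0, 0],
  grip=[0, 0, 0, 0, 0],
)

```text
time_s: 11.08
tcp_pos: [0.5802, -0.0846, 0.1426]
ee_rot: [[0.294, 0.956, 0.001], [0.956, -0.294, 0.001], [0.001, 0.001, -1.0]]
wrist_force: [3.0, 4.8, 2.8]
gripper_width: 1.003
gripper_force: 3.0
```

Request:
servo_tool(
  slide=[
    [-0.001, 0, 0],
    [-0.002, 0, 0],
    [-0.003, 0, 0],
    [-0.004, 0, 0],
    [-0.005, 0, 0],
  ],
  spin=[0, 0, 0, 0, 0],
  grip=[0, 0, 0, 0, 0],
)

```text
time_s: 11.5
tcp_pos: [0.5787, -0.089, 0.1426]
ee_rot: [[0.294, 0.956, 0.001], [0.956, -0.294, 0.001], [0.001, 0.001, -1.0]]
wrist_force: [3.6, 5.7, 2.6]
gripper_width: 0.998
gripper_force: 3.2
```

Request:
servo_tool(
  slide=[
    [-0.001, 0, 0],
    [-0.002, 0, 0],
    [-0.003, 0, 0],
    [-0.004, 0, 0],
    [-0.005, 0, 0],
  ],
  spin=[0, 0, 0, 0, 0],
  grip=[0, 0, 0, 0, 0],
)

```text
time_s: 11.92
tcp_pos: [0.5772, -0.0937, 0.1426]
ee_rot: [[0.294, 0.956, 0.001], [0.956, -0.294, 0.001], [0.001, 0.001, -1.0]]
wrist_force: [3.8, 5.4, 2.9]
gripper_width: 0.996
gripper_force: 3.2
```

Request:
servo_tool(
  slide=[
    [-0.0005, 0, 0],
    [-0.001, 0, 0],
    [-0.0015, 0, 0],
    [-0.002, 0, 0],
    [-0.0025, 0, 0],
  ],
  spin=[0, 0, 0, 0, 0],
  grip=[0, 0, 0, 0, 0],
)

```text
time_s: 12.33
tcp_pos: [0.577, -0.0948, 0.1426]
ee_rot: [[0.294, 0.956, 0.002], [0.956, -0.294, 0.003], [0.003, 0.001, -1.0]]
wrist_force: [3.2, 11.8, 2.7]
gripper_width: 1.002
gripper_force: 6.2
```

Request:
servo_tool(
  slide=[
    [-0.0005, 0, 0],
    [-0.001, 0, 0],
    [-0.0015, 0, 0],
    [-0.002, 0, 0],
    [-0.002, 0, 0],
  ],
  spin=[0, 0, 0, 0, 0],
  grip=[0, 0, 0, 0, 0],
)

```text
time_s: 12.75
tcp_pos: [0.577, -0.0948, 0.1427]
ee_rot: [[0.294, 0.956, 0.004], [0.956, -0.294, 0.005], [0.006, 0.002, -1.0]]
wrist_force: [4.3, 16.4, 3.2]
gripper_width: 0.999
gripper_force: 8.5
```

Run:
```python
from h import *
s=sense();print(s['wrist_force'],s['moment'],s['tcp_pos'])
X,im,p=cloud("wrist");B=im.astype(int);z=X[...,2]
for c in ("scene","top"):
  X,im,p=cloud(c);I=im.astype(int);z=X[...,2];m=(I[...,0]>I[...,2]*1.6)&(I[...,0]>60)&(abs(z-.17)<.009)&(np.hypot(X[...,0]-.545,X[...,1]+.14)<.12)
  print(c,rect(X[comp(m)]))
```

```text
[ 4.31841481 16.44516027  3.21680918] [ 4.80542493 -1.18440904 -0.07936072] [ 0.57696817 -0.09481922  0.1426566 ]
scene (array([ 539.1, -157.6]), array([ 90.1, 160.6]), 163.1, 519)
top (array([ 537.7, -158.4]), array([ 89.4, 159.5]), 162.9, 1025)
```

Request:
servo_tool(
  slide=[
    [-0.001, 0, 0],
    [-0.002, 0, 0],
    [-0.003, 0, 0],
    [-0.003, 0, 0],
    [-0.003, 0, 0],
  ],
  spin=[0, 0, 0, 0, 0],
  grip=[0, 0, 0, 0, 0],
)

```text
time_s: 13.32
tcp_pos: [0.577, -0.095, 0.1427]
ee_rot: [[0.293, 0.956, 0.006], [0.956, -0.293, 0.009], [0.01, 0.003, -1.0]]
wrist_force: [5.9, 25.0, 5.6]
gripper_width: 0.998
gripper_force: 12.9
```

Request:
servo_tool(
  slide=[
    [0.003, 0, 0],
    [0.006, 0, 0],
    [0.01, 0, 0],
    [0.014, 0, 0],
    [0.018, 0, 0],
  ],
  spin=[0, 0, 0, 0, 0],
  grip=[0, 0, 0, 0, 0],
)

```text
time_s: 13.73
tcp_pos: [0.5783, -0.0848, 0.1415]
ee_rot: [[0.295, 0.956, -0.004], [0.956, -0.295, -0.001], [-0.002, -0.004, -1.0]]
wrist_force: [0.4, 0.7, 0.6]
gripper_width: 0.999
gripper_force: 0.0
```

Request:
servo_tool(
  slide=[
    [0, 0, -0.02],
    [0, 0, -0.04],
    [0, 0, -0.06],
    [0.02, 0, -0.08],
    [0.02, 0, -0.08],
  ],
  spin=[0, 0, 0, 0, 0],
  grip=[0.45, 0.45, 0.45, 0.45, 0.45],
)

```text
time_s: 14.15
tcp_pos: [0.588, -0.0643, 0.2267]
ee_rot: [[0.293, 0.956, 0.007], [0.956, -0.293, -0.001], [0.001, 0.007, -1.0]]
wrist_force: [0.4, -0.3, 1.4]
gripper_width: 0.71
gripper_force: 0.0
```

Run:
```python
from h import *
s=sense();print(s['tcp_pos'],s['gripper_width'],s['joints'][5])
for c in ("wrist","top","scene"):
  X,im,p=cloud(c);I=im.astype(int);z=X[...,2];B,G,R=I[...,0],I[...,1],I[...,2]
  w=comp((R>G*1.4)&(R>90)&(G>B*1.3)&(abs(z-.186)<.004)&(abs(X[...,0]-.59)<.06)&(abs(X[...,1]+.05)<.07)); print(c,'wing',rect(X[w]),np.nanmedian(z[w]))
  print([(np.round(r['point'],3).tolist(),r['conf']) for r in tip_of("knob_grip",c)[:1]],[(np.round(r['point'],3).tolist(),r['conf']) for r in tip_of("jaw_face",c)[:1]])
  if c=="wrist": cv2.imwrite('pics/f.png',im)
  m=(B>R*1.6)&(B>60)&(abs(z-.17)<.009)&(np.hypot(X[...,0]-.545,X[...,1]+.14)<.12)
  if m.sum(): print(rect(X[comp(m)]))
```

```text
[ 0.58803155 -0.06434156  0.22668012] 0.7095507631966121 153.45172074486476
wrist wing (array([589.2, -51.8]), array([55.2, 13.7]), 52.6, 1476) 0.18511729801230176
[([0.592, -0.05, 0.173], 0.61)] [([0.567, -0.123, 0.119], 0.66)]
(array([ 558.4, -135. ]), array([ 36.5, 131.5]), 168.8, 2645)Traceback (most recent call last):
  File "<stdin>", line 5, in <module>
  File "h.py", line 18, in comp
    n,L,st,_=cv2.connectedComponentsWithStats(m.astype(np.uint8));return L==1+np.argmax(st[1:,4])
                                                                              ~~~~~~~~~^^^^^^^^^^
    return _wrapfunc(a, 'argmax', axis=axis, out=out, **kwds)
    return bound(*args, **kwds)
ValueError: attempt to get argmax of an empty sequence
```

View pics/f.png

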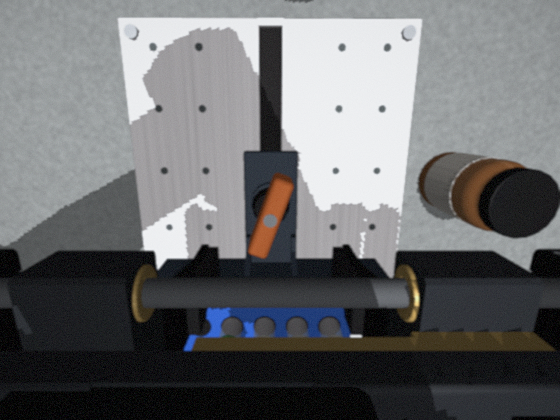

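The wing is centred at pixel (271,217), with the jaw bar up against the rack. Wing centre is (589.2, -51.8) mm at 52.6°. Next I'll align above it.

Request:
servo_tool(
  slide=[
    [0.003, -0.001, 0],
    [0.006, -0.002, 0],
    [0.012, -0.0025, 0],
    [0.012, -0.0025, 0],
    [0.012, -0.0025, 0],
  ],
  spin=[5, 10, 15, 20.3, 20.3],
  grip=[0.5, 0.5, 0.5, 0.5, 0.5],
)

```text
time_s: 14.77
tcp_pos: [0.586, -0.0532, 0.221]
ee_rot: [[0.609, 0.793, -0.003], [0.793, -0.609, -0.0], [-0.002, -0.002, -1.0]]
wrist_force: [0.2, -0.4, 0.4]
gripper_width: 0.499
gripper_force: 0.0
```

```bash
cat >> h.py <<'E'
def wing():
  s=sense();X,im,p=cloud("wrist");I=im.astype(int);z=X[...,2];B,G,R=I[...,0],I[...,1],I[...,2]
  w=comp((R>G*1.4)&(R>70)&(G>B*1.3)&(abs(z-.186)<.005)&(abs(X[...,0]-.59)<.06)&(abs(X[...,1]+.05)<.07)); r=rect(X[w])
  Rm=np.array(s['ee_rot']);d=Rm.T@(np.array([*(r[0]/1000),.186])-s['tcp_pos'])
  print('wing',r,'in tool',d.round(4),'tcp',s['tcp_pos'].round(4),'yaw',np.degrees(np.arctan2(Rm[1,0],Rm[0,0])).round(1),'q6',s['joints'][5].round(1),s['gripper_width'])
  return im
E
python3 - <<'E'
from h import *
wing()
E
```

```text
wing (array([589.3, -51.5]), array([54.8, 13.4]), 53.2, 1502) in tool [0.0034 0.0017 0.035 ] tcp [ 0.586  -0.0532  0.221 ] yaw 52.5 q6 131.9 0.49927415451014057
```

Request:
servo_tool(
  slide=[
    [0.003, 0.0015, 0.01],
    [0.003, 0.0015, 0.025],
    [0.003, 0.0015, 0.045],
    [0.003, 0.0015, 0.063],
    [0.003, 0.0015, 0.063],
  ],
  spin=[0, 0, 0, 0, 0],
  grip=[0.5, 0.5, 0.5, 0.5, 0.5],
)

```text
time_s: 15.23
tcp_pos: [0.5868, -0.0516, 0.1543]
ee_rot: [[0.607, 0.795, -0.01], [0.795, -0.607, -0.0], [-0.006, -0.008, -1.0]]
wrist_force: [-1.1, 0.1, -0.6]
gripper_width: 0.504
gripper_force: 0.0
```

Request:
servo_tool(
  slide=[
    [0, 0, 0],
    [0, 0, 0],
    [0, 0, 0],
    [0, 0, 0],
    [0, 0, 0],
  ],
  spin=[0, 0, 0, 0, 0],
  grip=[1, 1, 1, 1, 1],
)

```text
time_s: 15.65
tcp_pos: [0.5904, -0.0512, 0.1605]
ee_rot: [[0.607, 0.795, 0.002], [0.795, -0.607, 0.0], [0.001, 0.001, -1.0]]
wrist_force: [-0.7, 0.4, 0.2]
gripper_width: 0.208
gripper_force: 0.0
```

Request:
servo_tool(
  slide=[
    [0, 0, 0],
    [0, 0, 0],
    [0, 0, 0],
    [0, 0, 0],
    [0, 0, 0],
  ],
  spin=[0, 0, 0, 0, 0],
  grip=[1, 1, 1, 1, 1],
)

```text
time_s: 16.07
tcp_pos: [0.5897, -0.0508, 0.1604]
ee_rot: [[0.607, 0.795, -0.0], [0.795, -0.607, 0.0], [0.0, -0.0, -1.0]]
wrist_force: [-4.2, 4.0, 5.9]
gripper_width: 0.157
gripper_force: 30.0
```

Run:
```python
from h import *
s=sense();print(s['tcp_pos'],s['gripper_width'],s['gripper_force'],s['wrist_force'],s['moment'],s['joints'][5])
```

```text
[ 0.5896645  -0.05075028  0.16039891] 0.15730811148342547 30.00069394300226 [-4.23130816  4.02401657  5.87589378] [ 1.10292903  1.08637983 -0.01834837] 131.930821430309
```

Request:
servo_tool(
  slide=[
    [0, -0.0005, 0],
    [0, -0.001, 0],
    [0, -0.001, 0],
    [0, -0.001, 0],
    [0, -0.001, 0],
  ],
  spin=[0, 0, 4, 8, 12],
  grip=[1, 1, 1, 1, 1],
)

```text
time_s: 16.48
tcp_pos: [0.5897, -0.0508, 0.1604]
ee_rot: [[0.761, 0.649, 0.002], [0.649, -0.761, -0.0], [0.001, 0.001, -1.0]]
wrist_force: [-1.5, 1.2, 5.1]
gripper_width: 0.159
gripper_force: 30.0
```

```bash
cat >> h.py <<'E'
def st():
  s=sense();R=np.array(s['ee_rot']);f=np.array(s['wrist_force'])
  print(s['tcp_pos'].round(4),'w',round(s['gripper_width'],3),'Ftool',(R.T@f).round(1),'M',np.round(s['moment'],3),'tau6',np.round(s['effort'][5],3),'q6',round(s['joints'][5],2),'yaw',np.degrees(np.arctan2(R[1,0],R[0,0])).round(2),'t',s['time_s'])
E
python3 -c "
from h import *
st()"
```

```text
[ 0.5897 -0.0508  0.1604] w 0.159 Ftool [-0.4 -1.9 -5.1] M [0.341 0.586 0.094] tau6 0.493 q6 119.67 yaw 40.46 t 16.4833
```

Request:
servo_tool(
  slide=[
    [0, 0, 0],
    [0, 0, 0],
    [0, 0, 0],
    [0, 0, 0],
    [0, 0, 0],
  ],
  spin=[3, 6, 9, 12, 12],
  grip=[1, 1, 1, 1, 1],
)

```text
time_s: 16.9
tcp_pos: [0.5897, -0.0509, 0.1604]
ee_rot: [[0.878, 0.479, 0.002], [0.479, -0.878, -0.001], [0.001, 0.001, -1.0]]
wrist_force: [-2.4, 1.2, 4.3]
gripper_width: 0.158
gripper_force: 30.0
```

```bash
python3 -c "
from h import *
st()"
```

```text
[ 0.5897 -0.0509  0.1604] w 0.158 Ftool [-1.5 -2.2 -4.3] M [0.172 0.583 0.041] tau6 -0.355 q6 107.8 yaw 28.59 t 16.9
```

Request:
servo_tool(
  slide=[
    [0, 0, 0],
    [0, 0, 0],
    [0, 0, 0],
    [0, 0, 0],
    [0, 0, 0],
  ],
  spin=[3, 6, 9, 12, 15],
  grip=[1, 1, 1, 1, 1],
)

```text
time_s: 17.32
tcp_pos: [0.5898, -0.0511, 0.1604]
ee_rot: [[0.972, 0.235, 0.002], [0.235, -0.972, -0.001], [0.001, 0.001, -1.0]]
wrist_force: [-1.2, -0.4, 5.4]
gripper_width: 0.156
gripper_force: 30.0
```

```bash
python3 -c "
from h import *
st()"
```

```text
[ 0.5898 -0.0511  0.1604] w 0.156 Ftool [-1.2  0.1 -5.4] M [-0.01   0.437  0.055] tau6 0.352 q6 92.78 yaw 13.57 t 17.3167
```

Request:
servo_tool(
  slide=[
    [0, 0, 0],
    [0, 0, 0],
    [0, 0, 0],
    [0, 0, 0],
    [0, 0, 0],
  ],
  spin=[2.5, 5, 7.5, 10, 12],
  grip=[1, 1, 1, 1, 1],
)

```text
time_s: 17.73
tcp_pos: [0.5898, -0.0513, 0.1604]
ee_rot: [[1.0, 0.028, 0.002], [0.028, -1.0, -0.001], [0.002, 0.001, -1.0]]
wrist_force: [-0.6, -0.3, 5.2]
gripper_width: 0.155
gripper_force: 30.0
```

```bash
python3 -c "
from h import *
st()"
```

```text
[ 0.5898 -0.0513  0.1604] w 0.155 Ftool [-0.6  0.3 -5.2] M [-0.164  0.443  0.029] tau6 0.168 q6 80.82 yaw 1.61 t 17.7333
```

Request:
servo_tool(
  slide=[
    [0, 0, 0],
    [0, 0, 0],
    [0, 0, 0],
    [0, 0, 0],
    [0, 0, 0],
  ],
  spin=[2.5, 5, 7.5, 10, 12],
  grip=[1, 1, 1, 1, 1],
)

```text
time_s: 18.15
tcp_pos: [0.5898, -0.0514, 0.1604]
ee_rot: [[0.984, -0.18, 0.001], [-0.18, -0.984, -0.001], [0.002, 0.001, -1.0]]
wrist_force: [-1.3, -0.2, 4.9]
gripper_width: 0.159
gripper_force: 30.0
```

```bash
python3 -c "
from h import *
st()"
```

```text
[ 0.5898 -0.0514  0.1604] w 0.159 Ftool [-1.2  0.4 -4.9] M [-0.285  0.389  0.036] tau6 0.168 q6 68.81 yaw -10.4 t 18.15
```

Request:
servo_tool(
  slide=[
    [0, 0, 0],
    [0, 0, 0],
    [0, 0, 0],
    [0, 0, 0],
    [0, 0, 0],
  ],
  spin=[2.5, 5, 7.5, 10, 12],
  grip=[1, 1, 1, 1, 1],
)

```text
time_s: 18.57
tcp_pos: [0.5896, -0.0516, 0.1604]
ee_rot: [[0.925, -0.38, 0.001], [-0.38, -0.925, -0.002], [0.002, 0.001, -1.0]]
wrist_force: [-1.7, -0.5, 5.0]
gripper_width: 0.16
gripper_force: 30.0
```

```bash
python3 -c "
from h import *
st()"
```

```text
[ 0.5896 -0.0516  0.1604] w 0.16 Ftool [-1.4  1.2 -5. ] M [-0.456  0.491  0.216] tau6 -0.031 q6 56.84 yaw -22.36 t 18.5667
```

Request:
servo_tool(
  slide=[
    [0, 0, 0],
    [0, 0, 0],
    [0, 0, 0],
    [0, 0, 0],
    [0, 0, 0],
  ],
  spin=[2.5, 5, 7.5, 10, 12],
  grip=[1, 1, 1, 1, 1],
)

```text
time_s: 18.98
tcp_pos: [0.5896, -0.0517, 0.1604]
ee_rot: [[0.826, -0.564, 0.001], [-0.564, -0.826, -0.002], [0.002, 0.001, -1.0]]
wrist_force: [-1.3, -1.5, 5.1]
gripper_width: 0.157
gripper_force: 30.0
```

```bash
python3 -c "
from h import *
st()"
```

```text
[ 0.5896 -0.0517  0.1604] w 0.157 Ftool [-0.3  2.  -5.1] M [-0.521  0.553  0.386] tau6 -0.153 q6 44.87 yaw -34.32 t 18.9833
```

Torque shows the bite near yaw -18.5°. At 0.05–0.06 N m free plus 3 N m/rad of wind-up, the knob must reach about 54° past that, yaw ≈ -72.5°.

Request:
servo_tool(
  slide=[
    [0, 0, 0],
    [0, 0, 0],
    [0, 0, 0],
    [0, 0, 0],
    [0, 0, 0],
  ],
  spin=[3, 6, 9, 12, 15],
  grip=[1, 1, 1, 1, 1],
)

```text
time_s: 19.4
tcp_pos: [0.5894, -0.0518, 0.1604]
ee_rot: [[0.651, -0.759, 0.0], [-0.759, -0.651, -0.002], [0.002, 0.001, -1.0]]
wrist_force: [-1.2, -2.3, 5.4]
gripper_width: 0.158
gripper_force: 30.0
```

```bash
python3 -c "
from h import *
st()"
```

```text
[ 0.5894 -0.0518  0.1604] w 0.158 Ftool [ 1.   2.4 -5.4] M [-0.535  0.644  0.435] tau6 -0.0 q6 29.85 yaw -49.35 t 19.4
```

Request:
servo_tool(
  slide=[
    [0, 0, 0],
    [0, 0, 0],
    [0, 0, 0],
    [0, 0, 0],
    [0, 0, 0],
  ],
  spin=[3, 6, 9, 12, 15],
  grip=[1, 1, 1, 1, 1],
)

```text
time_s: 19.82
tcp_pos: [0.5892, -0.0519, 0.1604]
ee_rot: [[0.433, -0.901, -0.0], [-0.901, -0.433, -0.003], [0.002, 0.001, -1.0]]
wrist_force: [-1.8, -2.4, 5.3]
gripper_width: 0.16
gripper_force: 30.0
```

```bash
python3 -c "
from h import *
st()"
```

```text
[ 0.5892 -0.0519  0.1604] w 0.16 Ftool [ 1.4  2.7 -5.3] M [-0.592  0.768  0.399] tau6 -0.031 q6 14.85 yaw -64.35 t 19.8167
```

Request:
servo_tool(
  slide=[
    [0, 0, 0],
    [0, 0, 0],
    [0, 0, 0],
    [0, 0, 0],
    [0, 0, 0],
  ],
  spin=[2, 4, 6, 7.6, 7.6],
  grip=[1, 1, 1, 1, 1],
)

```text
time_s: 20.23
tcp_pos: [0.5891, -0.052, 0.1604]
ee_rot: [[0.311, -0.95, -0.0], [-0.95, -0.311, -0.003], [0.002, 0.001, -1.0]]
wrist_force: [-2.5, -2.8, 6.1]
gripper_width: 0.161
gripper_force: 30.0
```

```bash
python3 -c "
from h import *
st()"
```

```text
[ 0.5891 -0.052   0.1604] w 0.161 Ftool [ 1.9  3.2 -6.1] M [-0.6    0.731  0.458] tau6 -0.599 q6 7.35 yaw -71.85 t 20.2333
```

Request:
servo_tool(
  slide=[
    [0, 0, 0],
    [0, 0, 0],
    [0, 0, 0],
    [0, 0, 0],
    [0, 0, 0],
  ],
  spin=[0, 0, 0, 0, 0],
  grip=[0.5, 0.5, 0.5, 0.5, 0.5],
)

```text
time_s: 20.65
tcp_pos: [0.589, -0.0505, 0.1589]
ee_rot: [[0.309, -0.951, -0.001], [-0.951, -0.309, 0.0], [-0.0, 0.001, -1.0]]
wrist_force: [-0.2, 0.5, -0.4]
gripper_width: 0.446
gripper_force: 0.0
```

Request:
servo_tool(
  slide=[
    [0, 0, 0],
    [0, 0, -0.015],
    [0, 0, -0.03],
    [0, 0, -0.045],
    [0, 0, -0.06],
  ],
  spin=[0, 0, 0, 0, 0],
  grip=[0.5, 0.5, 0.5, 0.5, 0.5],
)

```text
time_s: 21.07
tcp_pos: [0.5891, -0.0505, 0.2199]
ee_rot: [[0.309, -0.951, -0.001], [-0.951, -0.309, 0.0], [-0.0, 0.0, -1.0]]
wrist_force: [0.0, -0.1, 0.2]
gripper_width: 0.5
gripper_force: 0.0
```

```bash
python3 -c "
from h import *
im=wing();cv2.imwrite('pics/g.png',im)"
```

```text
wing (array([589. , -52.9]), array([14. , 54.7]), 117.6, 1494) in tool [0.0022 0.0008 0.0339] tcp [ 0.5891 -0.0505  0.2199] yaw -72.0 q6 7.3 0.4997149919707127
```

Request:
servo_tool(
  slide=[
    [0, 0, -0.03],
    [-0.03, 0, -0.06],
    [-0.07, 0, -0.08],
    [-0.11, 0, -0.08],
    [-0.15, 0, -0.08],
  ],
  spin=[0, 0, 0, 0, 0],
  grip=[0.5, 0.5, 0.5, 0.5, 0.5],
)

```text
time_s: 21.53
tcp_pos: [0.5428, 0.0933, 0.3008]
ee_rot: [[0.308, -0.951, 0.003], [-0.951, -0.308, 0.002], [-0.001, -0.004, -1.0]]
wrist_force: [0.3, 0.3, -0.1]
gripper_width: 0.502
gripper_force: 0.0
```

Request:
servo_tool(
  slide=[
    [-0.04, -0.0, 0],
    [-0.08, 0, 0],
    [-0.12, 0, 0],
    [-0.16, 0, 0],
    [-0.2, 0, 0],
  ],
  spin=[0, 0, 0, 0, 0],
  grip=[0.5, 0.5, 0.5, 0.5, 0.5],
)

```text
time_s: 21.95
tcp_pos: [0.4797, 0.2839, 0.2991]
ee_rot: [[0.31, -0.951, -0.0], [-0.951, -0.31, 0.0], [-0.0, 0.0, -1.0]]
wrist_force: [0.4, -0.1, 0.1]
gripper_width: 0.497
gripper_force: 0.0
```

Run:
```python
from h import *
try: X,im=report()
except Exception as e: print(e); im=capture("top")['pixels']
capture("scene")
for c in("top","scene"):
  for t in("tube_rack","jaw_face","fence","amber_bottle","tip_box","carousel"): print(c,t,[(np.round(r['point'],3).tolist(),round(r['conf'],2)) for r in tip_of(t,c)[:1]])
cv2.imwrite('pics/i.png',cv2.resize(im[140:330,220:460],None,fx=3,fy=3,interpolation=cv2.INTER_CUBIC))
```

```text
wing (array([589.5, -51. ]), array([15.9, 55.5]), 116.6, 162) 0.1860696662409546
bar (array([ 568.1, -113.3]), array([ 16. , 186.4]), 163.6, 390) 0.15692314079266578
rack (array([ 537.8, -158.4]), array([ 89.8, 159.6]), 162.9, 1982) 0.17025340529330585
plat (array([580.7, -78.2]), array([330.7, 230.5]), 72.9, 9804) 0.11520644788596697
top tube_rack [([0.539, -0.154, 0.113], 0.57)]
top jaw_face [([0.566, -0.117, 0.114], 0.58)]
top fence [([0.543, -0.209, 0.12], 0.68)]
top amber_bottle [([0.789, -0.114, -0.001], 0.76)]
top tip_box [([0.501, -0.36, 0.003], 0.68)]
top carousel [([0.691, 0.184, -0.002], 0.96)]
scene tube_rack [([0.539, -0.16, 0.111], 0.56)]
scene jaw_face [([0.563, -0.123, 0.113], 0.59)]
scene fence [([0.543, -0.202, 0.118], 0.79)]
scene amber_bottle [([0.791, -0.121, -0.002], 0.87)]
scene tip_box [([0.497, -0.364, 0.002], 0.6)]
scene carousel [([0.692, 0.187, -0.002], 0.75)]
```

View pics/i.png

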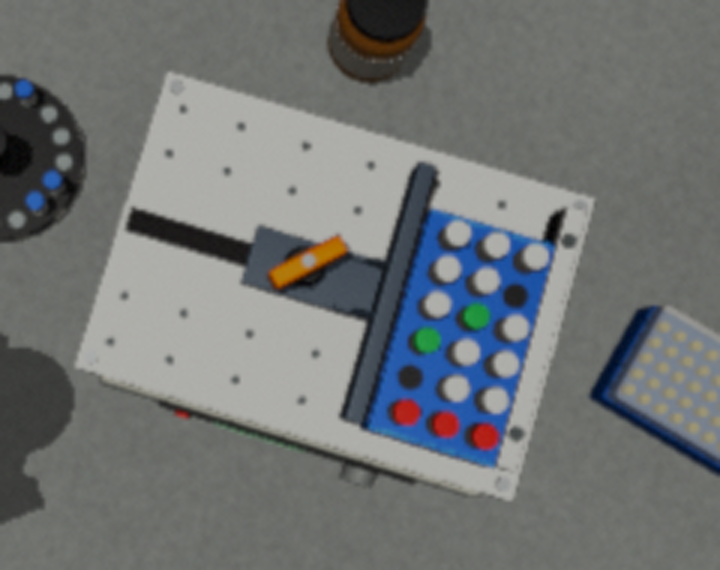

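The picture shows the rack square, against the fence on its right and the jaw bar on its left (390,300), with the knob turned at (310,262). The bystanders are in place.

```bash
python3 -c "
from station import *
print(finish_job())"
```

```text
the job is handed in; nothing more can be done
None
```

The job is handed in: the rack stands square and snug between jaw and fence, and the jaw is locked with the knob forced about 0.77 rad past its bite (asked: 0.79). That figure is estimated from wrist torque and the final wing angle. My first push passed over the jaw bar without moving it, because the fingertips sit about 22 mm higher than described. The bystanders stayed put, and it took about 22 s of the 67 s allowed.

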